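Lock the hold-down bar with a quick-release pin

TASK

Lock the clamping fixture's hold-down bar: take the larger of the two quick-release pins out of the rack, squeeze its side button in and keep it held in while you put the pin straight down through the hole in the bar and the bracket below it, until its collar sits flat on the bar. Then let go, so that the button springs out and the pin is locked, and leave the small pin in the rack.

Things in the scene. Friction and masses are not known exactly. Their poses are not given: they have to be found in the camera images.
- lock_pin: The larger quick-release pin (about 0.2 kg), hanging upright by its collar in one of the rack's slots. Origin: centre of the collar's underside, z up along the pin. Steel collar: 50 mm diameter, 6 mm thick, above the origin. Below it a steel shank of 18 mm diameter; from 36 mm below, its nose tapers to a 6 mm tip 54 mm below. It may go in the hole at any turn about z.
- pin_handle (a point): On the large pin's axis, 29 mm above the collar's underside, the height to grip; axes as the pin's. Black handle from 6 to 52 mm above the underside, 24 mm wide in y, ribbed back at x = +12 mm, steel button pad (18 mm wide) on its -x side: 31 mm across pad and back with the button out, 24 mm with it in. Squeeze along x to press the button; squeezing along y leaves it out.
- lock_pin_button (a joint): The large pin's button: 0 = out (sprung, lugs out), 0.007 = fully in (7 mm, lugs flush). It takes 3 N to start and 7 N to hold fully in; a grip of 20 N or more holds it in firmly.
- button_face (a point): Middle of the outer face of the large pin's button pad, on its -x side, 29 mm above the collar's underside: 19 mm from the pin's axis when out, 12 mm when in.
- pin_lugs (a point): On the large pin's axis, 30 mm below the collar's underside, level with two brass locking lugs (8 mm diameter). While the button is out they stick out along +y and -y, 43 mm across, and do not pass the hole; with the button fully in they are flush with the shank, and they spring out again when it is let go.
- small_pin: The smaller quick-release pin (same shape at 0.72 of the size: collar 36 mm, shank 13 mm diameter), hanging in the rack's other slot. Not wanted: it stays where it is. Origin: centre of its collar's underside.
- rack: Fixed aluminium rack, 76 mm (x) by 216 mm (y, over its feet), flat top 65 mm above the bench, open in front and behind. Origin: under its centre, on the bench. Two slots, 24 mm in x by 50 mm in y, at y = +45 and -45 mm, hold one pin each, buttons towards the rack's -x. A pin comes clear when lifted 60 mm.
- fixture: Fixed clamping fixture of grey steel, 250 mm (x) by 110 mm (y), origin under its centre on the bench. A bare steel hold-down bar lies level along its x axis over a round steel block; its top is 75 mm above the bench. The bar's near (-x) end, 60 mm wide, has the hole; the pivot cheeks at its far (+x) end rise to 85 mm.
- bar_hole (a point): Centre of the mouth of the hole in the bar's upper face, 75 mm above the bench. The hole, 32 mm in diameter, goes straight down through bar and bracket (21 mm in all), open below for 42 mm. The pin's collar sits on this face when fully home; the lugs are clear below the bracket when the collar is within 5 mm of it.

How it is judged:
On the way:
1. the large pin is in the hole down past the top of the bar with its button held in (horizontal distance between lock_pin and bar_hole below 0.012 m and z of lock_pin in the frame of bar_hole below 0.025 m and value of joint lock_pin_button above 0.005 m), for 0.1 s.
At the end, for the whole second after the job is handed in: The large pin stands in the bar's hole (axis within 10 mm of the hole's centre, within 10 degrees of upright), its collar on the bar (within 5 mm), its button sprung out (less than 1.5 mm in), at rest; the small pin still hangs in its slot of the rack (horizontal distance between lock_pin and bar_hole below 0.01 m and z of lock_pin in the frame of bar_hole between -0.005 and 0.005 m and angle between lock_pin's own z axis and vertical below 0.17 rad and value of joint lock_pin_button below 0.0015 m and linear speed of lock_pin below 0.02 m/s and distance between small_pin and rack below 0.095 m and z of small_pin in the frame of rack above 0.055 m and angle between small_pin's own z axis and vertical below 0.35 rad); the robot touches nothing.
It also fails if it takes over 48 s, if anything falls off the work surface, if the arm or the gripper's body presses on something with over 40 N, if the wrist force passes 120 N, or if a joint passes its speed limit or range.

ROBOT

A 7-joint arm with a two-finger parallel gripper is mounted at the origin on a cart in front of the work surface, level with it; the furniture and walls round the work are solid. World frame = base frame: x ahead of the robot, y to its left, z up, the work surface at z = 0. Lengths are in m, angles in rad, forces in N, time in s.
With the tool pointing down it reaches from about 0.4 to 0.85 m from the base axis. Payload 4.5 kg.
Tool frame: the origin (TCP) lies on the centre line of the jaws, within the pads' length; the fingertips stand 11 mm ahead of it and the grasp point (between the pads) lies 8 mm behind it; z points along the fingers, y is the line along which they close (so a half turn about z gives the same grasp; the last joint's range is limited). The gripper opens to 88 mm and grips with 3 to 60 N. Pads are 18 mm wide; open, the fingers measure 123 mm over their backs; the gripper's body (75 mm by 187 mm) begins 45 mm behind the grasp point.
Start: joints at [1.37, 0.689, -0.195, 1.565, 0.157, 0.902, -0.215], TCP at [0.145, -0.608, 0.25] pointing down, gripper open.
Joint ranges: [-3.01, 3.01], [-0.46, 2.08], [-1.47, 1.51], [0.13, 2.56], [-1, 4.14], [0.04, 2.09], [-2.66, 2.66]. Speed limits (rad/s): [2.57, 2.57, 3.14, 3.14, 3.14, 3.14, 3.14].

INTERFACE

Orientations are given as a unit quaternion [x, y, z, w].
In Python, from plant import * gives the robot as it stands. The module is installed in compiled form; this text tells all that it offers.
- The arm moves only by the tool send_rows, never from a script. Its argument "motion" is a list of rows, each an object of numbers: "x", "y", "z": the shift along the tool's x, y, z in cm; "rx", "ry", "rz": the turn, a rotation vector about the tool's x, y, z in rad; "jaw": the finger opening in cm, from 0 to 8.81. In form: [{"x": .., "y": .., "z": .., "rx": .., "ry": .., "rz": .., "jaw": ..}, ...]. A call has exactly 5 rows; each row shifts and turns the commanded pose from where the row before left it, along the tool's axes as they then stand; what a row does not reach is not made up. A row lasts 1/10 s, in which the tool goes at most 50 mm and 8.59 degrees, less where a joint would pass 70% of its speed; a pose out of reach is approached as far as the arm can. A call is refused whole if a number of a shift passes 5 or a number of a turn 0.15, either way. A call with a gripper value outside its range is refused whole. The fingers move at their own pace and stop on an object; "grip_force" is the grip in N (left out, the last holds). Time passes only in rows, so rows that do not move let the fingers close, or fill a call up. It gives the time, the measured TCP pose, the force, the opening and the grip force at its end, in the units of the state.
- get_state(): the state, without advancing time (a new reading comes with each control period).
- snapshot(name): name is "scene" or "top"; returns a dict with "img" (384x512x3 uint8, red, green, blue), "vertical_fov" (degrees; the focal length in pixels is half the picture's height over the tangent of half this angle, whatever the lens; pixels are square), "cx", "cy" (the principal point, pixels), "D" ([k1, k2, p1, p2, k3] as OpenCV has them; the pictures are not rectified), "extrinsics" (4x4, takes a point from camera to world coordinates). Camera axes: x right, y up, looking along -z (the intrinsics and any distortion apply to the point x, -y, -z); pixel columns grow to the right and rows downward; lengths in m; the calibration is good to about 2 mm. A picture is of the moment at which its call begins. There is no depth.
- finish_job(): hands the job in; it is judged then, once.
The state is a dict: "clock": time; "q": joint angles; "qd": joint speeds; "joint_torque": joint torques, N m; "tool_pos": TCP position; "eef_rot": TCP orientation; "contact_force": force on the tool from outside, world axes, zero at the start; "moment": the same for the moment, N m; "opening": opening from 0.0 (shut) to 1.0 (fully open); "finger_force": force on a finger pad.
Only numpy, scipy, OpenCV 4.12 (cv2) and the standard library are available. Lean on these libraries where they do the work, as an engineer would, in place of code of your own. Each camera call takes 0.05 s, during which the arm holds its last target. There are 200 camera calls.

## Working session

There is one attempt and no reset: what is moved stays moved. The work goes in short steps, Python scripts to look and compute and a tool call to move; the robot and the scene stay as the last step left them, time stands still between calls to the robot, and variables do not carry over. Pictures are saved under pics/ and viewed, at most 10 in all, crops included, and the job is handed in when it is done.

Besides the shell and the picture viewer there is one more tool, called after "Emit:" as name(argument=value, ...) on one line, values as JSON. send_rows: Moves the arm, as the interface text tells. Its arguments: {"type":"object","properties":{"motion":{"type":"array"},"grip_force":{"type":"number"}},"required":["motion"]}

```bash
mkdir -p pics; cat > h.py <<'E'
from plant import *
import numpy as np, cv2
from scipy.spatial.transform import Rotation as R
def snap(n,f=None):
    s=snapshot(n)
    if f: cv2.imwrite('pics/'+f,s['img'][:,:,::-1])
    return s
def K(s):
    f=s['img'].shape[0]/2/np.tan(np.radians(s['vertical_fov'])/2)
    return np.array([[f,0,s['cx']],[0,f,s['cy']],[0,0,1]])
def ray(s,p):
    p=cv2.undistortPoints(np.array(p,float).reshape(-1,1,2),K(s),np.array(s['D'],float)).reshape(-1,2)
    E=np.array(s['extrinsics']); d=np.c_[p[:,0],-p[:,1],-np.ones(len(p))]@E[:3,:3].T
    return E[:3,3],d
def onz(s,p,z):
    o,d=ray(s,p); return o+d*((z-o[2])/d[:,2])[:,None]
def proj(s,P):
    E=np.array(s['extrinsics']); c=(np.array(P,float).reshape(-1,3)-E[:3,3])@E[:3,:3]
    c=c*[1,-1,-1]
    return cv2.projectPoints(c,np.zeros(3),np.zeros(3),K(s),np.array(s['D'],float))[0].reshape(-1,2)
E
python3 - <<'E'
from h import *
for n in('scene','top'):
    s=snap(n,n+'0.png'); print(n,np.round(s['extrinsics'],3).tolist(),s['vertical_fov'],s['D'])
print(get_state())
E
```

```text
scene [[-0.773, 0.28, -0.569, -0.074], [-0.634, -0.352, 0.689, 0.797], [-0.007, 0.893, 0.45, 0.602], [0.0, 0.0, 0.0, 1.0]] 44.64507011015683 [-0.04927033  0.          0.          0.          0.        ]
top [[0.015, 0.996, -0.092, 0.498], [-1.0, 0.013, -0.02, 0.027], [-0.019, 0.092, 0.996, 1.043], [0.0, 0.0, 0.0, 1.0]] 54.51071785651057 [-0.12238948  0.          0.          0.          0.        ]
{'clock': 0.1, 'q': array([ 1.3698161 ,  0.68984715, -0.19452799,  1.56624364,  0.15727703,
        0.90250909, -0.2150818 ]), 'qd': array([ 0.0013609 , -0.00336405,  0.00032848, -0.00413739, -0.00018765,
       -0.00139945,  0.0005315 ]), 'joint_torque': array([-2.60951063e-03, -5.28500354e+01, -1.27098821e+00, -1.53837079e+01,
       -5.24800492e-02,  2.03944888e-03,  4.20334914e-05]), 'tool_pos': array([ 0.14523204, -0.60732384,  0.24902251]), 'eef_rot': array([ 9.93112280e-01,  1.17163751e-01, -1.45567302e-04, -7.96140113e-04]), 'contact_force': array([ 0.60943752, -0.39334429, -0.39812511]), 'moment': array([-0.0541984 ,  0.02504833,  0.04008792]), 'finger_force': 0.0, 'opening': 0.9993205846938613}
```

View pics/scene0.png

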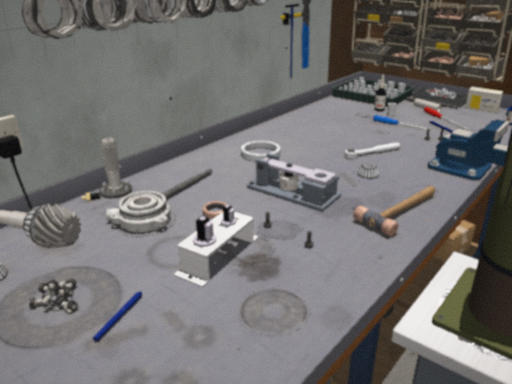

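View pics/top0.png

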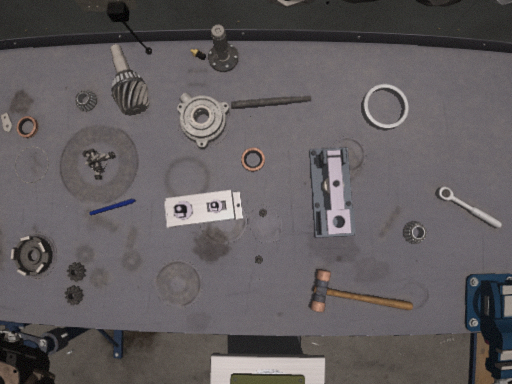

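The top view shows the rack at about (203,208), with the large pin at (181,210) and the small pin at (216,206). The fixture is at about (331,192), with its bar hole at (339,222). I'll enlarge that area next.

```bash
python3 - <<'E'
from h import *
s=snap('top'); im=s['img']; c=im[140:245,155:365][:,:,::-1]
a=cv2.resize(c[40:95,0:100],None,fx=7,fy=7,interpolation=cv2.INTER_CUBIC)
b=cv2.resize(c[0:105,150:210],None,fx=5,fy=5,interpolation=cv2.INTER_CUBIC)
o=np.zeros((525,800,3),np.uint8); 
a=cv2.resize(a,(490,int(490*.55)));o[:a.shape[0],:490]=a;o[:525,500:800]=b
s2=snap('scene'); d=cv2.resize(s2['img'][195:285,170:265][:,:,::-1],None,fx=2.8,fy=2.8,interpolation=cv2.INTER_CUBIC)
o[272:272+d.shape[0],:d.shape[1]]=d[:253]
cv2.imwrite('pics/crop1.png',o)
# rack top mask
g=im.min(2); m=(g>170).astype(np.uint8); m[:, :155]=0;m[:,250:]=0;m[:180]=0;m[235:]=0
cs=max(cv2.findContours(m,0,2)[0],key=cv2.contourArea); r=cv2.minAreaRect(cs);print(r)
P=onz(s,cv2.boxPoints(r),.065);print(P.round(4), P.mean(0))
hole=onz(s,[[339,222]],.075);print('hole',hole)
print('pins',onz(s,[[181,210],[216,206]],.1))
E
```

```text
((198.5461883544922, 207.86924743652344), (28.403953552246094, 67.102783203125), 82.87498474121094)
[[0.5815 0.2838 0.065 ]
 [0.606  0.1062 0.065 ]
 [0.5317 0.0954 0.065 ]
 [0.5068 0.2717 0.065 ]] [0.55650266 0.18925417 0.065     ]
hole [[ 0.52410719 -0.17938403  0.075     ]]
pins [[0.54820859 0.22795127 0.1       ]
 [0.55977647 0.13834647 0.1       ]]
```

View pics/crop1.png

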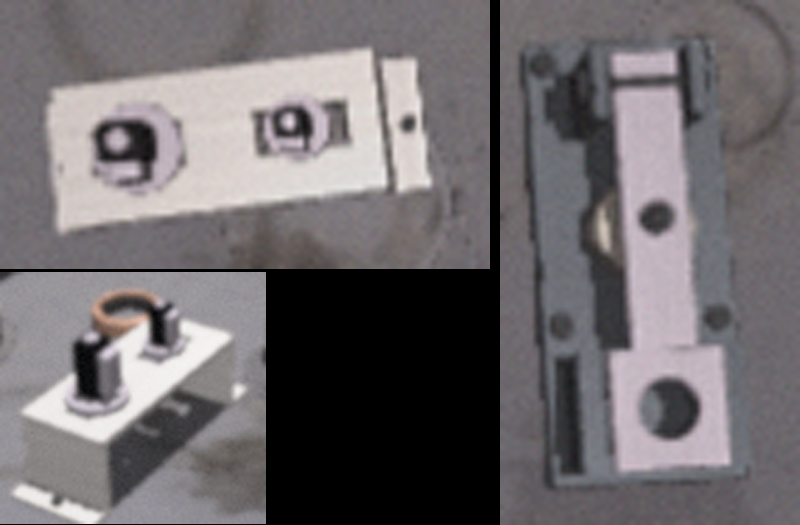

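Both buttons face world -x. The collar of the large pin is centred near (182.8,209.8) and the hole near (338.4,221.2). I'll compute positions from these and start turning the wrist.

```bash
python3 - <<'E'
from h import *
s=snap('top'); print('collar',onz(s,[[182.8,209.8]],.071)[0].round(4),'hole',onz(s,[[338.4,221.2]],.075)[0].round(4))
s2=snap('scene'); g=cv2.cvtColor(s2['img'],cv2.COLOR_RGB2GRAY)
# predicted places in scene view
for P in ([.55,.224,.117],): print(proj(s2,P))
E
```

```text
collar [0.5504 0.2294 0.071 ] hole [ 0.5262 -0.1778  0.075 ]
[[205.27239398 216.646327  ]]
```

Emit:
send_rows(motion=[{"rz": -0.147,"jaw": 8.8},{"rz": -0.147,"jaw": 8.8},{"rz": -0.147,"jaw": 8.8},{"rz": -0.147,"jaw": 8.8},{"rz": -0.147,"jaw": 8.8}])

```text
schema error: expected keys x, y, z, rx, ry, rz, jaw
```

Emit:
send_rows(motion=[{"rz": -0.147,"jaw": 8.8},{"rz": -0.147,"jaw": 8.8},{"rz": -0.147,"jaw": 8.8},{"rz": -0.147,"jaw": 8.8},{"rz": -0.147,"jaw": 8.8}])

```text
schema error: expected keys x, y, z, rx, ry, rz, jaw
```

Emit:
send_rows(motion=[{"x": 0,"y": 0,"z": 0,"rx": 0,"ry": 0,"rz": -0.147,"jaw": 8.8},{"x": 0,"y": 0,"z": 0,"rx": 0,"ry": 0,"rz": -0.147,"jaw": 8.8},{"x": 0,"y": 0,"z": 0,"rx": 0,"ry": 0,"rz": -0.147,"jaw": 8.8},{"x": 0,"y": 0,"z": 0,"rx": 0,"ry": 0,"rz": -0.147,"jaw": 8.8},{"x": 0,"y": 0,"z": 0,"rx": 0,"ry": 0,"rz": -0.147,"jaw": 8.8}])

```text
clock: 0.8
tool_pos: [0.1453, -0.6078, 0.2497]
eef_rot: [0.883, 0.469, -0.0, -0.0]
contact_force: [-0.3, -0.1, -0.3]
opening: 0.999
finger_force: 0.0
```

Emit:
send_rows(motion=[{"x": 0,"y": 0,"z": 0,"rx": 0,"ry": 0,"rz": -0.147,"jaw": 8.8},{"x": 0,"y": 0,"z": 0,"rx": 0,"ry": 0,"rz": -0.147,"jaw": 8.8},{"x": 0,"y": 0,"z": 0,"rx": 0,"ry": 0,"rz": -0.147,"jaw": 8.8},{"x": 0,"y": 0,"z": 0,"rx": 0,"ry": 0,"rz": -0.147,"jaw": 8.8},{"x": 0,"y": 0,"z": 0,"rx": 0,"ry": 0,"rz": -0.147,"jaw": 8.8}])

```text
clock: 1.3
tool_pos: [0.1452, -0.6079, 0.2497]
eef_rot: [0.656, 0.755, -0.0, -0.0]
contact_force: [0.1, -0.2, -0.3]
opening: 1.001
finger_force: 0.0
```

Emit:
send_rows(motion=[{"x": 3.08,"y": 3.82,"z": 0,"rx": 0,"ry": 0,"rz": 0,"jaw": 8.8},{"x": 3.08,"y": 3.82,"z": 0,"rx": 0,"ry": 0,"rz": 0,"jaw": 8.8},{"x": 3.08,"y": 3.82,"z": 0,"rx": 0,"ry": 0,"rz": 0,"jaw": 8.8},{"x": 3.08,"y": 3.82,"z": 0,"rx": 0,"ry": 0,"rz": 0,"jaw": 8.8},{"x": 3.08,"y": 3.82,"z": 0,"rx": 0,"ry": 0,"rz": 0,"jaw": 8.8}])

```text
clock: 1.8
tool_pos: [0.3151, -0.4284, 0.2499]
eef_rot: [0.658, 0.753, -0.0, 0.0]
contact_force: [0.6, -1.0, -0.1]
opening: 1.002
finger_force: 0.0
```

Emit:
send_rows(motion=[{"x": 3.08,"y": 3.82,"z": 0,"rx": 0,"ry": 0,"rz": 0,"jaw": 8.8},{"x": 3.08,"y": 3.82,"z": 0,"rx": 0,"ry": 0,"rz": 0,"jaw": 8.8},{"x": 3.08,"y": 3.82,"z": 0,"rx": 0,"ry": 0,"rz": 0,"jaw": 8.8},{"x": 3.08,"y": 3.82,"z": 0,"rx": 0,"ry": 0,"rz": 0,"jaw": 8.8},{"x": 3.08,"y": 3.82,"z": 0,"rx": 0,"ry": 0,"rz": 0,"jaw": 8.8}])

```text
clock: 2.3
tool_pos: [0.484, -0.2502, 0.2499]
eef_rot: [0.658, 0.753, -0.0, 0.0]
contact_force: [-0.1, -1.3, -0.2]
opening: 0.997
finger_force: 0.0
```

Emit:
send_rows(motion=[{"x": 4.65,"y": 1.37,"z": 0,"rx": 0,"ry": 0,"rz": 0,"jaw": 8.8},{"x": 4.65,"y": 1.37,"z": 0,"rx": 0,"ry": 0,"rz": 0,"jaw": 8.8},{"x": 4.65,"y": 1.37,"z": 0,"rx": 0,"ry": 0,"rz": 0,"jaw": 8.8},{"x": 4.65,"y": 1.37,"z": 0,"rx": 0,"ry": 0,"rz": 0,"jaw": 8.8},{"x": 4.65,"y": 1.37,"z": 0,"rx": 0,"ry": 0,"rz": 0,"jaw": 8.8}])

```text
clock: 2.8
tool_pos: [0.5198, -0.0103, 0.2498]
eef_rot: [0.658, 0.753, 0.0, 0.0]
contact_force: [1.6, -0.1, -0.1]
opening: 0.998
finger_force: 0.0
```

Emit:
send_rows(motion=[{"x": 4.65,"y": 1.37,"z": 0,"rx": 0,"ry": 0,"rz": 0,"jaw": 8.8},{"x": 4.65,"y": 1.37,"z": 0,"rx": 0,"ry": 0,"rz": 0,"jaw": 8.8},{"x": 4.65,"y": 1.37,"z": 0,"rx": 0,"ry": 0,"rz": 0,"jaw": 8.8},{"x": 4.65,"y": 1.37,"z": 0,"rx": 0,"ry": 0,"rz": 0,"jaw": 8.8},{"x": 0,"y": 0,"z": 0,"rx": 0,"ry": 0,"rz": 0,"jaw": 8.8}])

```text
clock: 3.3
tool_pos: [0.5485, 0.1896, 0.2505]
eef_rot: [0.654, 0.757, 0.004, -0.002]
contact_force: [0.2, 0.2, 0.1]
opening: 0.999
finger_force: 0.0
```

Emit:
send_rows(motion=[{"x": 1.95,"y": 0.37,"z": 0,"rx": 0,"ry": 0,"rz": 0,"jaw": 8.8},{"x": 1.95,"y": 0.37,"z": 2,"rx": 0,"ry": 0,"rz": 0,"jaw": 8.8},{"x": 0,"y": 0,"z": 4,"rx": 0,"ry": 0,"rz": 0,"jaw": 8.8},{"x": 0,"y": 0,"z": 2,"rx": 0,"ry": 0,"rz": 0,"jaw": 8.8},{"x": 0,"y": 0,"z": 0,"rx": 0,"ry": 0,"rz": 0,"jaw": 8.8}])

```text
clock: 3.8
tool_pos: [0.5495, 0.2175, 0.1668]
eef_rot: [0.658, 0.753, -0.003, -0.001]
contact_force: [-0.4, -0.7, -0.0]
opening: 0.996
finger_force: 0.0
```

```bash
python3 - <<'E'
from h import *
st=get_state(); p=st['tool_pos']; r=R.from_quat(st['eef_rot']); print(p,r.as_matrix().round(3).tolist())
o=np.zeros((600,800,3),np.uint8)
for i,(n,c) in enumerate((('scene',(160,150,260,290)),('top',(130,150,250,250)))):
    s=snap(n); im=s['img'][:,:,::-1].copy()
    a=cv2.resize(im[c[1]:c[3],c[0]:c[2]],None,fx=[4,3.3][i],fy=[4,3.3][i],interpolation=cv2.INTER_CUBIC); a=a[:600,:400]
    o[:a.shape[0],400*i:400*i+a.shape[1]]=a
    print(n,proj(s,[[p[0],p[1],.117],[p[0],p[1],.071],list(p)]).round(1).tolist())
cv2.imwrite('pics/hov.png',o)
E
```

```text
[0.54945386 0.217527   0.16683281] [[-0.134, 0.991, -0.006], [0.991, 0.134, -0.004], [-0.003, -0.006, -1.0]]
scene [[207.7, 215.5], [209.0, 234.3], [206.2, 194.2]]
top [[183.7, 209.2], [187.2, 210.2], [179.5, 207.9]]
```

View pics/hov.png

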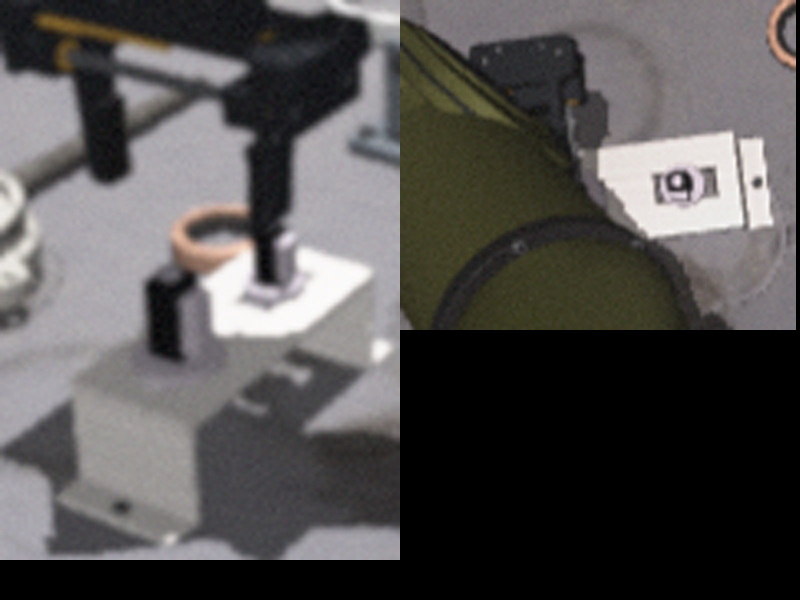

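The scene view shows the handle top at about (204,218) and the collar centre at about (204.5,240). The TCP axis projects about 4 px to the right of the pin, so I'll correct for that.

```bash
python3 - <<'E'
from h import *
s=snap('scene'); t=snap('top')
print(onz(s,[[204.5,239.5]],.071),onz(s,[[203.8,218]],.117))
# collar: two-view
a,d=ray(s,[[204.5,239.5]]); b,e=ray(t,[[182.8,209.8]])
k=np.linalg.lstsq(np.c_[d[0],-e[0]],b-a,rcond=None)[0]; print(a+k[0]*d[0],b+k[1]*e[0])
print(proj(s,[.5504,.2294,.071]),get_state()['tool_pos'])
E
```

```text
[[0.54230066 0.23782731 0.071     ]] [[0.54839258 0.22982802 0.117     ]]
[0.55038688 0.23048929 0.06402639] [0.55074618 0.23080418 0.06411167]
[[204.65752455 236.48794382]] [0.55220445 0.21957565 0.171204  ]
```

Emit:
send_rows(motion=[{"x": 1.07,"y": -0.05,"z": 0,"rx": 0,"ry": 0,"rz": 0,"jaw": 8.8},{"x": 0,"y": 0,"z": 1,"rx": 0,"ry": 0,"rz": 0,"jaw": 8.8},{"x": 0,"y": 0,"z": 1,"rx": 0,"ry": 0,"rz": 0,"jaw": 8.8},{"x": 0,"y": 0,"z": 0,"rx": 0,"ry": 0,"rz": 0,"jaw": 8.8},{"x": 0,"y": 0,"z": 0,"rx": 0,"ry": 0,"rz": 0,"jaw": 8.8}])

```text
clock: 4.5
tool_pos: [0.549, 0.2294, 0.1491]
eef_rot: [0.658, 0.753, -0.001, -0.0]
contact_force: [-0.3, -0.7, 0.1]
opening: 0.997
finger_force: 0.0
```

Emit:
send_rows(motion=[{"x": 0,"y": 0.1,"z": 2,"rx": 0,"ry": 0,"rz": 0,"jaw": 8.8},{"x": 0,"y": 0,"z": 2,"rx": 0,"ry": 0,"rz": 0,"jaw": 8.8},{"x": 0,"y": 0,"z": 1.2,"rx": 0,"ry": 0,"rz": 0,"jaw": 8.8},{"x": 0,"y": 0,"z": 1,"rx": 0,"ry": 0,"rz": 0,"jaw": 8.8},{"x": 0,"y": 0,"z": 0,"rx": 0,"ry": 0,"rz": 0,"jaw": 8.8}])

```text
clock: 5.0
tool_pos: [0.5498, 0.2296, 0.0867]
eef_rot: [0.658, 0.753, -0.001, -0.0]
contact_force: [0.1, -0.0, -0.8]
opening: 0.998
finger_force: 0.0
```

Emit:
send_rows(motion=[{"x": 0,"y": 0,"z": 0,"rx": 0,"ry": 0,"rz": 0,"jaw": 6},{"x": 0,"y": 0,"z": 0,"rx": 0,"ry": 0,"rz": 0,"jaw": 4.5},{"x": 0,"y": 0,"z": 0,"rx": 0,"ry": 0,"rz": 0,"jaw": 3.8},{"x": 0,"y": 0,"z": 0,"rx": 0,"ry": 0,"rz": 0,"jaw": 3.4},{"x": 0,"y": 0,"z": 0,"rx": 0,"ry": 0,"rz": 0,"jaw": 3.4}], grip_force=35)

```text
clock: 5.5
tool_pos: [0.5505, 0.23, 0.088]
eef_rot: [0.658, 0.753, 0.0, 0.0]
contact_force: [-0.1, 0.2, -0.4]
opening: 0.569
finger_force: 0.0
```

```bash
python3 - <<'E'
from h import *
st=get_state(); print(st['tool_pos'],st['opening']*.0881,st['finger_force'])
o=np.zeros((600,800,3),np.uint8)
s=snap('scene'); a=cv2.resize(s['img'][150:270,150:270][:,:,::-1],None,fx=5,fy=5,interpolation=cv2.INTER_CUBIC)
cv2.imwrite('pics/g1.png',a)
E
```

```text
[0.55047991 0.22996747 0.08799888] 0.05012296019593455 0.0
```

View pics/g1.png

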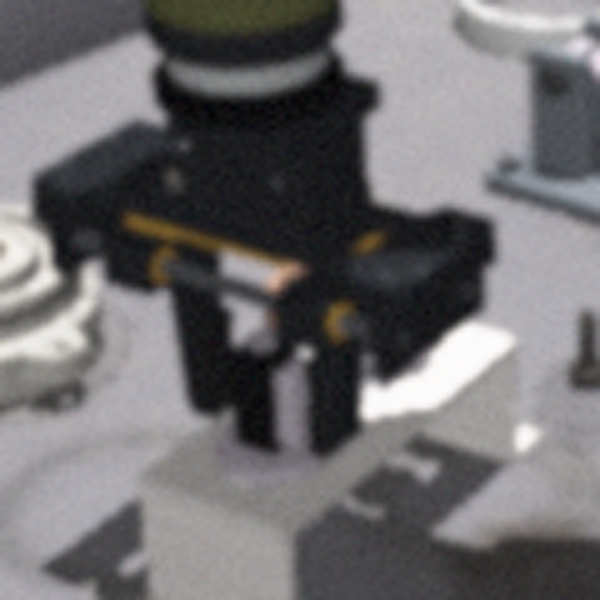

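The fingers straddle the handle, with the button pad (290,400) facing the -x finger. I'll close on it.

Emit:
send_rows(motion=[{"x": 0,"y": 0,"z": 0,"rx": 0,"ry": 0,"rz": 0,"jaw": 2},{"x": 0,"y": 0,"z": 0,"rx": 0,"ry": 0,"rz": 0,"jaw": 2},{"x": 0,"y": 0,"z": 0,"rx": 0,"ry": 0,"rz": 0,"jaw": 2},{"x": 0,"y": 0,"z": 0,"rx": 0,"ry": 0,"rz": 0,"jaw": 2},{"x": 0,"y": 0,"z": 0,"rx": 0,"ry": 0,"rz": 0,"jaw": 2}], grip_force=35)

```text
clock: 6.05
tool_pos: [0.5505, 0.2301, 0.0877]
eef_rot: [0.658, 0.753, 0.0, 0.0]
contact_force: [1.0, 0.4, -0.5]
opening: 0.27
finger_force: 35.0
```

Emit:
send_rows(motion=[{"x": 0,"y": 0,"z": 0,"rx": 0,"ry": 0,"rz": 0,"jaw": 1},{"x": 0,"y": 0,"z": 0,"rx": 0,"ry": 0,"rz": 0,"jaw": 1},{"x": 0,"y": 0,"z": 0,"rx": 0,"ry": 0,"rz": 0,"jaw": 1},{"x": 0,"y": 0,"z": 0,"rx": 0,"ry": 0,"rz": 0,"jaw": 1},{"x": 0,"y": 0,"z": 0,"rx": 0,"ry": 0,"rz": 0,"jaw": 1}], grip_force=35)

```text
clock: 6.55
tool_pos: [0.5504, 0.2299, 0.0877]
eef_rot: [0.658, 0.753, 0.0, 0.0]
contact_force: [0.4, 0.3, -1.1]
opening: 0.267
finger_force: 35.0
```

The opening is 23.6 mm, so the button is fully in. Lifting now.

Emit:
send_rows(motion=[{"x": 0,"y": 0,"z": -1,"rx": 0,"ry": 0,"rz": 0,"jaw": 1},{"x": 0,"y": 0,"z": -2,"rx": 0,"ry": 0,"rz": 0,"jaw": 1},{"x": 0,"y": 0,"z": -2.5,"rx": 0,"ry": 0,"rz": 0,"jaw": 1},{"x": 0,"y": 0,"z": -2.5,"rx": 0,"ry": 0,"rz": 0,"jaw": 1},{"x": 0,"y": 0,"z": -2,"rx": 0,"ry": 0,"rz": 0,"jaw": 1}])

```text
clock: 7.05
tool_pos: [0.5501, 0.2296, 0.1894]
eef_rot: [0.658, 0.753, -0.0, 0.0]
contact_force: [-0.2, -0.3, -1.8]
opening: 0.27
finger_force: 35.0
```

Emit:
send_rows(motion=[{"x": 0,"y": 0,"z": -1,"rx": 0,"ry": 0,"rz": 0,"jaw": 1},{"x": -1.5,"y": -0.3,"z": 0,"rx": 0,"ry": 0,"rz": 0,"jaw": 1},{"x": -3,"y": -0.6,"z": 0,"rx": 0,"ry": 0,"rz": 0,"jaw": 1},{"x": -3,"y": -0.6,"z": 0,"rx": 0,"ry": 0,"rz": 0,"jaw": 1},{"x": -3,"y": -0.6,"z": 0,"rx": 0,"ry": 0,"rz": 0,"jaw": 1}])

```text
clock: 7.55
tool_pos: [0.5422, 0.1199, 0.1964]
eef_rot: [0.658, 0.753, -0.002, -0.0]
contact_force: [0.2, -0.2, -2.7]
opening: 0.269
finger_force: 35.0
```

Emit:
send_rows(motion=[{"x": -3,"y": -0.6,"z": 0,"rx": 0,"ry": 0,"rz": 0,"jaw": 1},{"x": -3,"y": -0.6,"z": 0,"rx": 0,"ry": 0,"rz": 0,"jaw": 1},{"x": -3,"y": -0.6,"z": 0,"rx": 0,"ry": 0,"rz": 0,"jaw": 1},{"x": -3,"y": -0.6,"z": 0,"rx": 0,"ry": 0,"rz": 0,"jaw": 1},{"x": -3,"y": -0.6,"z": 0,"rx": 0,"ry": 0,"rz": 0,"jaw": 1}])

```text
clock: 8.05
tool_pos: [0.532, -0.0324, 0.1965]
eef_rot: [0.658, 0.753, -0.002, -0.001]
contact_force: [-0.4, -0.1, -1.9]
opening: 0.265
finger_force: 35.0
```

Emit:
send_rows(motion=[{"x": -3,"y": -0.6,"z": 0,"rx": 0,"ry": 0,"rz": 0,"jaw": 1},{"x": -3,"y": -0.6,"z": 0,"rx": 0,"ry": 0,"rz": 0,"jaw": 1},{"x": -3,"y": -0.6,"z": 0,"rx": 0,"ry": 0,"rz": 0,"jaw": 1},{"x": 0,"y": 0,"z": 0,"rx": 0,"ry": 0,"rz": 0,"jaw": 1},{"x": 0,"y": 0,"z": 0,"rx": 0,"ry": 0,"rz": 0,"jaw": 1}])

```text
clock: 8.55
tool_pos: [0.5263, -0.123, 0.1966]
eef_rot: [0.659, 0.752, -0.001, -0.001]
contact_force: [-0.6, 0.7, -1.5]
opening: 0.269
finger_force: 35.0
```

```bash
python3 - <<'E'
from h import *
st=get_state(); print(st['tool_pos'],st['opening']*.0881,R.from_quat(st['eef_rot']).as_matrix().round(3).tolist(),st['contact_force'])
s=snap('scene','m.png'); p=st['tool_pos']
print(proj(s,[[p[0],p[1],p[2]+.008-.029-.054],[p[0],p[1],p[2]-.021],[.5262,-.1778,.075]]))
cv2.imwrite('pics/m1.png',cv2.resize(s['img'][60:230,200:420][:,:,::-1],None,fx=3.5,fy=3.5,interpolation=cv2.INTER_CUBIC))
E
```

```text
[ 0.5263242  -0.12297684  0.19657702] 0.023716555220368394 [[-0.131, 0.991, -0.003], [0.991, 0.131, -0.0], [0.0, -0.003, -1.0]] [-0.62054378  0.68163331 -1.53991941]
[[309.20942177 164.55178746]
 [310.03417699 144.73941693]
 [320.10348225 174.05688091]]
```

View pics/m1.png

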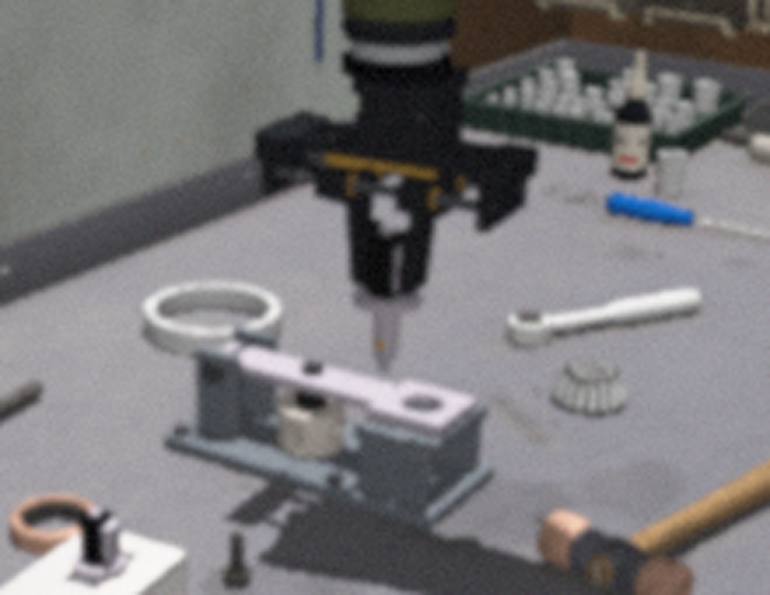

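The pin hangs upright with its tip at (309,166), matching the prediction. The hole is at (320.6,175.1), within 1 px of prediction. Moving above the hole.

Emit:
send_rows(motion=[{"x": -2,"y": -0.25,"z": 0,"rx": 0,"ry": 0,"rz": 0,"jaw": 1},{"x": -2,"y": -0.25,"z": 0,"rx": 0,"ry": 0,"rz": 0,"jaw": 1},{"x": -1.45,"y": -0.22,"z": 0,"rx": 0,"ry": 0,"rz": 0,"jaw": 1},{"x": 0,"y": 0,"z": 1.5,"rx": 0,"ry": 0,"rz": 0,"jaw": 1},{"x": 0,"y": 0,"z": 1.5,"rx": 0,"ry": 0,"rz": 0,"jaw": 1}])

```text
clock: 9.1
tool_pos: [0.5283, -0.176, 0.1675]
eef_rot: [0.658, 0.753, 0.0, 0.0]
contact_force: [-0.1, -0.0, -2.3]
opening: 0.267
finger_force: 35.0
```

Emit:
send_rows(motion=[{"x": 0,"y": 0,"z": 0.5,"rx": 0,"ry": 0,"rz": 0,"jaw": 1},{"x": 0,"y": 0,"z": 0,"rx": 0,"ry": 0,"rz": 0,"jaw": 1},{"x": 0,"y": 0,"z": 0,"rx": 0,"ry": 0,"rz": 0,"jaw": 1},{"x": 0,"y": 0,"z": 0,"rx": 0,"ry": 0,"rz": 0,"jaw": 1},{"x": 0,"y": 0,"z": 0,"rx": 0,"ry": 0,"rz": 0,"jaw": 1}])

```text
clock: 9.6
tool_pos: [0.5286, -0.1761, 0.1633]
eef_rot: [0.658, 0.753, 0.0, 0.001]
contact_force: [-0.2, -0.5, -2.2]
opening: 0.268
finger_force: 35.0
```

```bash
python3 - <<'E'
from h import *
st=get_state(); print(st['tool_pos'],st['opening']*.0881,st['contact_force'])
s=snap('scene'); p=st['tool_pos']
print(proj(s,[[p[0],p[1],p[2]-.0227-.054],[p[0],p[1],.075],[.5262,-.1778,.075]]))
cv2.imwrite('pics/m2.png',cv2.resize(s['img'][120:210,270:370][:,:,::-1],None,fx=6,fy=6,interpolation=cv2.INTER_CUBIC))
E
```

```text
[ 0.52857804 -0.17609085  0.16331454] 0.02361440544625908 [-0.18026565 -0.5484027  -2.18372445]
[[319.21283999 170.07791539]
 [319.00431145 174.03455648]
 [320.10348225 174.05688091]]
```

View pics/m2.png

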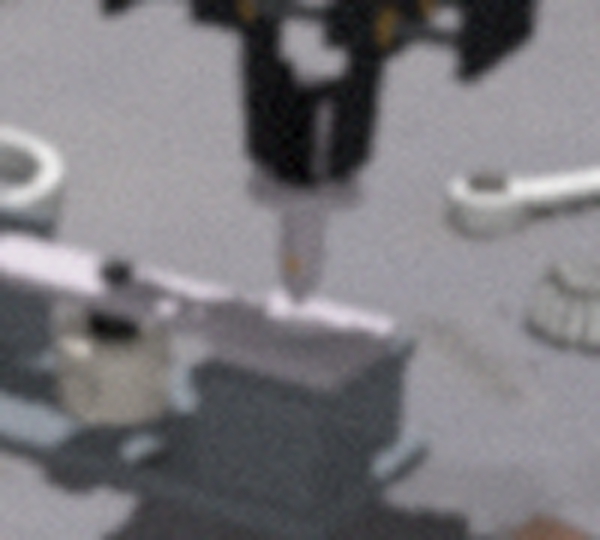

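The tip is at (319.5,170.5), as predicted, and the shadow hides the hole. I'll correct by about 3 mm and lower the pin.

Emit:
send_rows(motion=[{"x": -0.15,"y": -0.24,"z": 0,"rx": 0,"ry": 0,"rz": 0,"jaw": 1},{"x": 0,"y": 0,"z": 0.5,"rx": 0,"ry": 0,"rz": 0,"jaw": 1},{"x": 0,"y": 0,"z": 1,"rx": 0,"ry": 0,"rz": 0,"jaw": 1},{"x": 0,"y": 0,"z": 0.7,"rx": 0,"ry": 0,"rz": 0,"jaw": 1},{"x": 0,"y": 0,"z": 0.7,"rx": 0,"ry": 0,"rz": 0,"jaw": 1}])

```text
clock: 10.15
tool_pos: [0.5257, -0.1779, 0.1327]
eef_rot: [0.658, 0.753, -0.0, -0.0]
contact_force: [0.8, 0.7, -2.6]
opening: 0.271
finger_force: 35.0
```

Emit:
send_rows(motion=[{"x": 0,"y": 0,"z": 0.7,"rx": 0,"ry": 0,"rz": 0,"jaw": 1},{"x": 0,"y": 0,"z": 0.7,"rx": 0,"ry": 0,"rz": 0,"jaw": 1},{"x": 0,"y": 0,"z": 0.7,"rx": 0,"ry": 0,"rz": 0,"jaw": 1},{"x": 0,"y": 0,"z": 0.4,"rx": 0,"ry": 0,"rz": 0,"jaw": 1},{"x": 0,"y": 0,"z": 0.2,"rx": 0,"ry": 0,"rz": 0,"jaw": 1}])

```text
clock: 10.65
tool_pos: [0.5259, -0.1779, 0.1062]
eef_rot: [0.658, 0.753, -0.0, -0.0]
contact_force: [-0.6, 0.4, -2.2]
opening: 0.267
finger_force: 35.0
```

Emit:
send_rows(motion=[{"x": 0,"y": 0,"z": 0.2,"rx": 0,"ry": 0,"rz": 0,"jaw": 1},{"x": 0,"y": 0,"z": 0.2,"rx": 0,"ry": 0,"rz": 0,"jaw": 1},{"x": 0,"y": 0,"z": 0.2,"rx": 0,"ry": 0,"rz": 0,"jaw": 1},{"x": 0,"y": 0,"z": 0.1,"rx": 0,"ry": 0,"rz": 0,"jaw": 1},{"x": 0,"y": 0,"z": 0,"rx": 0,"ry": 0,"rz": 0,"jaw": 1}])

```text
clock: 11.15
tool_pos: [0.526, -0.178, 0.0997]
eef_rot: [0.658, 0.753, -0.0, 0.0]
contact_force: [0.5, -0.1, -2.5]
opening: 0.265
finger_force: 35.0
```

Emit:
send_rows(motion=[{"x": 0,"y": 0,"z": 0.05,"rx": 0,"ry": 0,"rz": 0,"jaw": 1},{"x": 0,"y": 0,"z": 0.05,"rx": 0,"ry": 0,"rz": 0,"jaw": 1},{"x": 0,"y": 0,"z": 0,"rx": 0,"ry": 0,"rz": 0,"jaw": 1},{"x": 0,"y": 0,"z": 0,"rx": 0,"ry": 0,"rz": 0,"jaw": 1},{"x": 0,"y": 0,"z": 0,"rx": 0,"ry": 0,"rz": 0,"jaw": 1}])

```text
clock: 11.65
tool_pos: [0.526, -0.178, 0.0988]
eef_rot: [0.658, 0.753, -0.0, 0.0]
contact_force: [0.6, 0.4, -1.1]
opening: 0.267
finger_force: 35.0
```

Emit:
send_rows(motion=[{"x": 0,"y": 0,"z": 0.05,"rx": 0,"ry": 0,"rz": 0,"jaw": 1},{"x": 0,"y": 0,"z": 0.05,"rx": 0,"ry": 0,"rz": 0,"jaw": 1},{"x": 0,"y": 0,"z": 0,"rx": 0,"ry": 0,"rz": 0,"jaw": 1},{"x": 0,"y": 0,"z": 0,"rx": 0,"ry": 0,"rz": 0,"jaw": 1},{"x": 0,"y": 0,"z": 0,"rx": 0,"ry": 0,"rz": 0,"jaw": 1}])

```text
clock: 12.15
tool_pos: [0.526, -0.178, 0.0977]
eef_rot: [0.658, 0.753, 0.0, 0.0]
contact_force: [-1.2, -0.1, -3.0]
opening: 0.264
finger_force: 35.0
```

Emit:
send_rows(motion=[{"x": 0,"y": 0,"z": 0.05,"rx": 0,"ry": 0,"rz": 0,"jaw": 1},{"x": 0,"y": 0,"z": 0.05,"rx": 0,"ry": 0,"rz": 0,"jaw": 1},{"x": 0,"y": 0,"z": 0,"rx": 0,"ry": 0,"rz": 0,"jaw": 1},{"x": 0,"y": 0,"z": 0,"rx": 0,"ry": 0,"rz": 0,"jaw": 1},{"x": 0,"y": 0,"z": 0,"rx": 0,"ry": 0,"rz": 0,"jaw": 1}])

```text
clock: 12.65
tool_pos: [0.526, -0.178, 0.0976]
eef_rot: [0.658, 0.753, -0.0, 0.0]
contact_force: [-3.0, 0.8, 6.2]
opening: 0.269
finger_force: 35.0
```

The upward force shows the collar is seated on the bar. Releasing.

Emit:
send_rows(motion=[{"x": 0,"y": 0,"z": 0,"rx": 0,"ry": 0,"rz": 0,"jaw": 2.8},{"x": 0,"y": 0,"z": 0,"rx": 0,"ry": 0,"rz": 0,"jaw": 3.4},{"x": 0,"y": 0,"z": 0,"rx": 0,"ry": 0,"rz": 0,"jaw": 4.5},{"x": 0,"y": 0,"z": 0,"rx": 0,"ry": 0,"rz": 0,"jaw": 6.5},{"x": 0,"y": 0,"z": 0,"rx": 0,"ry": 0,"rz": 0,"jaw": 6.5}])

```text
clock: 13.15
tool_pos: [0.5266, -0.1779, 0.0967]
eef_rot: [0.658, 0.753, 0.0, 0.0]
contact_force: [0.1, -0.5, 0.0]
opening: 0.636
finger_force: 0.0
```

Emit:
send_rows(motion=[{"x": 0,"y": 0,"z": 0,"rx": 0,"ry": 0,"rz": 0,"jaw": 6.5},{"x": 0,"y": 0,"z": 0,"rx": 0,"ry": 0,"rz": 0,"jaw": 6.5},{"x": 0,"y": 0,"z": -1,"rx": 0,"ry": 0,"rz": 0,"jaw": 6.5},{"x": 0,"y": 0,"z": -2,"rx": 0,"ry": 0,"rz": 0,"jaw": 6.5},{"x": 0,"y": 0,"z": -3,"rx": 0,"ry": 0,"rz": 0,"jaw": 6.5}])

```text
clock: 13.65
tool_pos: [0.5251, -0.1778, 0.1569]
eef_rot: [0.658, 0.753, -0.001, -0.001]
contact_force: [-0.1, -0.5, -0.4]
opening: 0.735
finger_force: 0.0
```

Emit:
send_rows(motion=[{"x": 0,"y": 0,"z": -3,"rx": 0,"ry": 0,"rz": 0,"jaw": 6.5},{"x": 0,"y": 0,"z": -3,"rx": 0,"ry": 0,"rz": 0,"jaw": 6.5},{"x": 0,"y": 0,"z": -1,"rx": 0,"ry": 0,"rz": 0,"jaw": 6.5},{"x": 0,"y": 0,"z": 0,"rx": 0,"ry": 0,"rz": 0,"jaw": 6.5},{"x": 0,"y": 0,"z": 0,"rx": 0,"ry": 0,"rz": 0,"jaw": 6.5}])

```text
clock: 14.15
tool_pos: [0.5253, -0.1781, 0.2259]
eef_rot: [0.658, 0.753, -0.001, -0.001]
contact_force: [1.0, -0.2, 0.8]
opening: 0.734
finger_force: 0.0
```

```bash
python3 - <<'E'
from h import *
st=get_state(); print(st['tool_pos'],st['opening']*.0881,st['contact_force'])
s=snap('scene')
print(proj(s,[[.526,-.178,.075],[.526,-.178,.127]]))
cv2.imwrite('pics/end.png',cv2.resize(s['img'][100:260,180:370][:,:,::-1],None,fx=3.7,fy=3.7,interpolation=cv2.INTER_CUBIC))
E
```

```text
[ 0.52525359 -0.17808634  0.22592243] 0.06467498572350366 [ 0.96419623 -0.22354031  0.79157501]
[[320.20741578 174.05182578]
 [321.1740884  156.07799876]]
```

View pics/end.png

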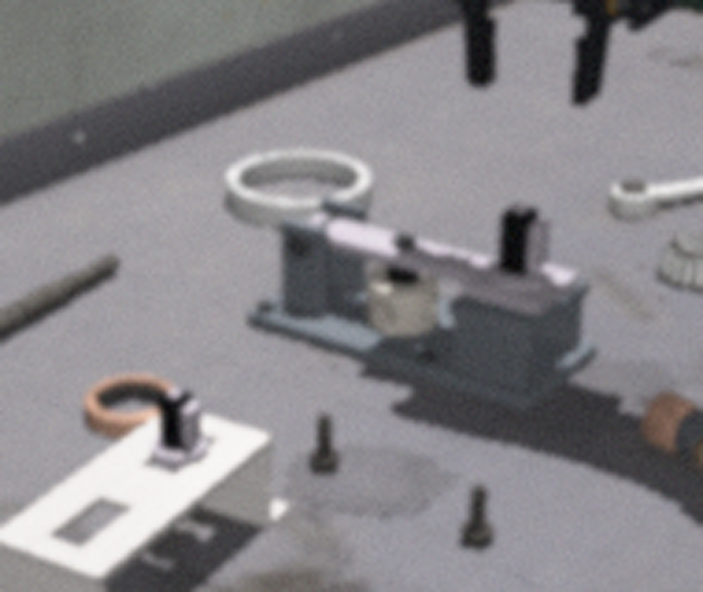

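The large pin stands upright and seated in the bar, with its handle at about (521,240) and its button out. The small pin still hangs in the rack at about (180,430), and the gripper is clear. Handing in.

```bash
python3 -c "
from plant import *
print(finish_job())"
```

```text
the job is handed in; nothing more can be done
None
```

The large pin is seated and upright in the bar's hole with its button out, the small pin is still in the rack, and the arm is clear; I handed the job in at about 14 s, but `finish_job()` returned no verdict.

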